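Spring clip on the die press pivot pin

ROBOT

A 7-joint arm with a two-finger parallel gripper is mounted at the origin on the work surface. World frame = base frame: x ahead of the robot, y to its left, z up, the work surface at z = 0. Lengths are in mm, angles in rad, forces in N, time in s.
With the tool pointing down it reaches from about 400 to 875 mm from the base axis. Payload 4.4 kg.
Tool frame: the origin (TCP) lies midway between the tips of the shut fingers; the grasp point (between the pads) lies 19 mm behind it; z points along the fingers, y is the direction in which the jaws open and shut (so a half turn about z gives the same grasp; the last joint's range is limited). The gripper opens to 85 mm and grips with 20 to 120 N. Pads are 22 mm wide; open, the fingers measure 114 mm over their backs; the gripper's body (76 mm by 85 mm) begins 54 mm behind the grasp point. The pads swing forward as they close: fully open they stand 13 mm farther back than shut.
Start: joints at [1.182, 0.628, 0.038, 1.517, -0.027, 0.996, -0.02], TCP at [206.223, -616.433, 231.313] pointing down, gripper open.
Joint ranges: [-3.06, 3.06], [-0.37, 2.12], [-1.25, 1.32], [0.18, 2.47], [-1.1, 4.24], [0.23, 1.98], [-2.94, 2.94]. Speed limits (rad/s): [2.57, 2.57, 3.14, 3.14, 3.14, 3.14, 3.14].

INTERFACE

Orientations are given as [roll, pitch, yaw] about the fixed x, y, z axes, in that order (R = Rz(yaw) Ry(pitch) Rx(roll)).
In Python, from cell import * gives the robot as it stands. The module is installed in compiled form; this text tells all that it offers.
- The arm moves only by the tool move_arm, never from a script. Its argument "series" is a list of rows, each a list of 2 entries, a list of its own where there are three numbers: the shift along the tool's x, y, z in m, then the turn about the tool's z in rad. In form: [[[x, y, z], yaw], ...]. A call has 1 to 5 rows; each row is the pose to reach, as a shift and turn from the pose measured when the call began, along the tool's axes at that moment; what a row does not reach only later rows make up. A row lasts 1/8 s, in which the tool goes at most 62.5 mm and 10.7 degrees, less where a joint would pass 70% of its speed; a pose out of reach is approached as far as the arm can. A call with a gripper value outside its range is refused whole. "claw" is the opening, from 0 (shut) to 1 (fully open), set as the call begins (left out, the last holds). The fingers move at their own pace and stop on an object; the grip force is fixed at half the most. Time passes only in rows, so rows that repeat a pose let the fingers close. It gives the time, the measured TCP pose, the force and the opening at its end, in the units of the state.
- read_state(): the state, without advancing time (a new reading comes with each control period).
- get_image(name): name is "scene" or "side" or "wrist"; returns the picture (480x640x3 uint8, blue, green, red); there is no depth.
- camera_model(name): a dict with "fov_y" (degrees; the focal length in pixels is half the picture's height over the tangent of half this angle, whatever the lens; pixels are square), "cx", "cy" (the principal point, pixels), "pose" (4x4, takes a point from camera to world coordinates); the wrist camera has in their place "tool_from_camera" (4x4, takes a point from camera to tool coordinates, whose origin is the TCP and whose axes are the flange's). Camera axes: x right, y down, z forward; pixel columns grow to the right and rows downward; lengths in mm; the calibration is good to about 2 mm. A picture is of the moment at which its call begins: read the wrist's pose just before it. camera_model takes no time and is no camera call.
- finish_job(): hands the job in, once; it reports no verdict.
The state is a dict: "clock": time; "qpos": joint angles; "qd": joint speeds; "tau": joint torques, N m; "eef_pos": TCP position; "tool_rot": TCP orientation; "force": force on the tool from outside, world axes, zero at the start; "torque": the same for the moment, N m; "width": finger opening in mm.
Only numpy, scipy, OpenCV 4.12 (cv2) and the standard library are available. Lean on these libraries where they do the work, as an engineer would, in place of code of your own. Each camera call takes 0.05 s, during which the arm holds its last target. There are 200 camera calls.

TASK

The lever of the art room's green die-cutting press turns on a loose steel pivot pin whose retaining clip is off. Take the red-handled spring clip from the wooden block and push its straight leg down through the cross hole in the end of the pivot pin, gently and without forcing it, until the bow has snapped over the pin and the clip sits fully home; then let go. Leave the bottle, the phone and the marker where they are.

Things in the scene. Friction and masses are not known exactly. Their poses are not given: they have to be found in the camera images.
- press: Green hand press, bolted down. Origin on the table under the pivot axis, z up. Base 12 mm thick. Two cheeks (50 mm wide in x, reaching 13 mm above the pivot axis) carry a level steel pivot pin, 20 mm diameter, along the press's y, axis 75 mm above the table, sticking out beyond the -y cheek (outer face at y = -26 mm). A black lever rises between the cheeks to x = 200 mm over a bed.
- pivot (a point): Point on the pin's axis at the -y cheek's outer face; axes as the press. The pin has a vertical cross hole, 7 mm square, right through, dark-sided, centred 12 mm from its free end. The pin floats endways (slides under about 6 N, does not turn), so the hole's centre lies anywhere from 16 to 42 mm out along -y: it is not measured, see or feel for it.
- block: Light wooden block 85 x 55 x 55 mm, fixed, origin under its centre, with a slot 50 mm (x) by 9 mm (y) from above in which the clip stands.
- clip: Spring clip (hair-pin cotter), about 55 g, upright in the block at the start. Origin at the centre of its red handle, 22 (x) by 14 (y) by 28 mm (z), z up. Below it a red collar 24 x 16 mm, 14 to 29 mm under the origin. Fully home the collar meets the pin: origin 39 mm above the pin's axis, leg upright in the hole, clip x square to the pin, bow on either side.
- bow (a joint): How far the sprung bow is spread (rad): 0 at rest, about 0.2 as its waist passes the pin, under 0.1 once snapped over. It meets the pin with the handle's centre about 65 mm above the pin's axis; pushing it over takes about 4 to 12 N, then the force falls away, then the collar stops on the pin.
- bow_waist (a point): Narrow waist of the bow (5 mm wire on the clip's +x side of the leg), 51 mm under the handle's centre and 12 mm under the pin's axis when home. Above it the bow bulges to fit the pin's side; below it flares to 18 mm from the leg, 64 mm under the handle's centre.
- cleaner: Amber bottle 60 mm wide, 160 mm tall, origin under its centre; to be left alone.
- phone: Black phone 150 x 75 x 9 mm, lying flat, origin under its centre; to be left alone.
- marker: White marker pen with a blue cap, 125 mm long, 12 mm thick, lying along its x axis, origin under its middle; to be left alone.
- clip_tip (a point): Round tip of the clip's straight steel leg, 75 mm straight under the handle's centre. The leg is 5 mm thick, 3.8 mm over the last 9 mm. More than 25 N between the clip and the press or pin, all contacts added, sideways jamming in the hole too, bends the clip and spoils the job.

How it is judged (in metres and radians):
On the way, in this order (a step that is already met when the one before it is completed fails the run):
1. the clip is lifted out of the block (height (world z) of clip above 0.14 m), for 0.1 s.
2. the clip's straight leg is in the pin's cross hole, upright (z of clip in the frame of pivot below 0.075 m and x of clip in the frame of pivot between -0.01 and 0.01 m and y of clip in the frame of pivot between -0.047 and -0.011 m and angle between clip's own z axis and vertical below 0.25 rad), for 0.05 s.
At the end, for the whole second after the job is handed in: Clip at rest in the hole: handle centre 34 to 42.5 mm above the pin's axis, within 10 mm of its centre line, 11 to 47 mm from the cheek, upright within 14 and square to the pin within 20 degrees, bow waist over 8 mm below the axis, bow under 0.1 rad (z of clip in the frame of pivot between 0.034 and 0.0425 m and x of clip in the frame of pivot between -0.01 and 0.01 m and y of clip in the frame of pivot between -0.047 and -0.011 m and angle between clip's own z axis and vertical below 0.25 rad and angle between the x axis of clip and the x axis of pivot, either way round below 0.35 rad and z of bow_waist in the frame of pivot below -0.008 m and value of joint bow below 0.1 rad and linear speed of clip below 0.02 m/s); the robot touches nothing.
It fails at once if the clip is forced against the press or pin with more than 25 N (contact force between clip and press above 25 N).
It fails at once if the bottle is moved more than 30 mm or tipped (distance of cleaner from where it was at the start of the episode above 0.03 m or angle between cleaner's own z axis and vertical above 0.4 rad).
It fails at once if the phone is moved more than 30 mm (distance of phone from where it was at the start of the episode above 0.03 m).
It fails at once if the marker is moved more than 30 mm (distance of marker from where it was at the start of the episode above 0.03 m).
It also fails if it takes over 70 s, if anything falls off the work surface, if the arm or the gripper's body presses on something with over 40 N, if the wrist force passes 120 N, or if a joint passes its speed limit or range.

## Working session

There is one attempt and no reset: what is moved stays moved. The work goes in short steps, Python scripts to look and compute and a tool call to move; the robot and the scene stay as the last step left them, time stands still between calls to the robot, and variables do not carry over. Pictures are saved under pics/ and viewed, about 8 in all and at most 12, crops included, and the job is handed in when it is done.

Besides the shell and the picture viewer there is one more tool, called after "Emit:" as name(argument=value, ...), one argument or row to a line, values as JSON. move_arm: Moves the arm, as the interface text tells. Its arguments: {"type":"object","properties":{"series":{"type":"array"},"claw":{"type":"number"}},"required":["series"]}

```bash
mkdir -p pics; cat > h.py <<'E'
from cell import *
import numpy as np, cv2
from scipy.spatial.transform import Rotation as R
def tool():
    s=read_state(); T=np.eye(4); T[:3,:3]=R.from_euler('xyz',s['tool_rot']).as_matrix(); T[:3,3]=s['eef_pos']; return T,s
def cam(n):
    m=camera_model(n); f=240/np.tan(np.radians(m['fov_y'])/2)
    P=np.array(m['pose']) if 'pose' in m else tool()[0]@np.array(m['tool_from_camera'])
    return f,m['cx'],m['cy'],P
def ray(c,u,v):
    f,cx,cy,P=c; d=P[:3,:3]@np.array([(u-cx)/f,(v-cy)/f,1]); return P[:3,3],d/np.linalg.norm(d)
def onz(c,u,v,z):
    o,d=ray(c,u,v); return o+d*(z-o[2])/d[2]
def proj(c,p):
    f,cx,cy,P=c; q=np.linalg.inv(P)@np.append(p,1); return np.array([f*q[0]/q[2]+cx,f*q[1]/q[2]+cy])
def tri(c1,p1,c2,p2):
    o1,d1=ray(c1,*p1);o2,d2=ray(c2,*p2)
    t=np.linalg.lstsq(np.c_[d1,-d2],o2-o1,rcond=None)[0]; a=o1+d1*t[0];b=o2+d2*t[1]; return (a+b)/2,np.linalg.norm(a-b)
E
python3 - <<'E'
from h import *
T,s=tool(); print(s)
for n in ['scene','side','wrist']:
    m=camera_model(n); print(n,m)
    im=get_image(n); cv2.imwrite(f'pics/{n}0.png',im)
a=np.hstack([cv2.imread('pics/scene0.png'),cv2.imread('pics/side0.png')])
E
```

```text
{'clock': 0.0, 'qpos': array([ 1.18219416,  0.62936275,  0.03843818,  1.5183785 , -0.0269772 ,
        0.99629976, -0.02001844]), 'qd': array([-0.0004434 ,  0.0003889 ,  0.00104768,  0.00041594,  0.00167423,
       -0.00140418,  0.00180102]), 'tau': array([-7.08009293e-05, -5.63417208e+01,  1.22608244e+00, -1.93446493e+01,
        1.09443121e-02,  1.05067645e-02, -1.16480351e-05]), 'eef_pos': array([ 206.01826032, -615.81933663,  230.37490183]), 'tool_rot': array([-3.13966274e+00,  4.35688536e-05,  3.22798993e-01]), 'force': array([ 0.01684525, -0.19252899, -0.13461139]), 'torque': array([ 4.93999881e-03, -3.14791676e-05, -5.13423300e-02]), 'width': 85.43014592128867}
scene {'fov_y': 50.5864889218041, 'cx': 314.2989823089974, 'cy': 236.800289453063, 'pose': array([[ 3.27351200e-01,  7.08971841e-01, -6.24660003e-01,
         1.26560809e+03],
       [ 9.44760084e-01, -2.34091359e-01,  2.29411463e-01,
        -2.80209178e+02],
       [ 1.64187584e-02, -6.65251955e-01, -7.46438384e-01,
         9.35795778e+02],
       [ 0.00000000e+00,  0.00000000e+00,  0.00000000e+00,
         1.0000000
[... 193 characters left out ...]
   [-1.88725705e-01,  6.56398053e-01, -7.30427412e-01,
         7.36904257e+02],
       [-5.92819717e-03, -7.44541450e-01, -6.67549913e-01,
         7.65110819e+02],
       [ 0.00000000e+00,  0.00000000e+00,  0.00000000e+00,
         1.00000000e+00]])}
wrist {'fov_y': 65.95714497232547, 'cx': 324.1661801717128, 'cy': 239.33254978804828, 'tool_from_camera': array([[ 1.94171208e-05, -9.60444604e-01, -2.78471116e-01,
         7.06531809e+01],
       [ 9.99999994e-01,  4.75585995e-05, -9.43016280e-05,
         4.54407648e-01],
       [ 1.03815186e-04, -2.78471112e-01,  9.60444600e-01,
        -1.42360502e+02],
       [ 0.00000000e+00,  0.00000000e+00,  0.00000000e+00,
         1.00000000e+00]])}
```

View pics/scene0.png

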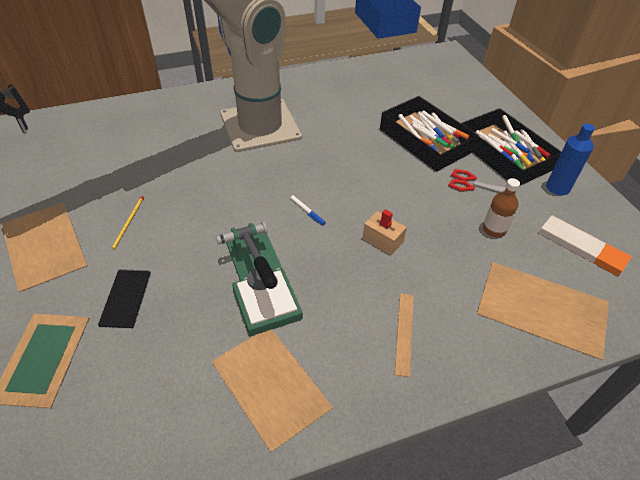

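View pics/side0.png

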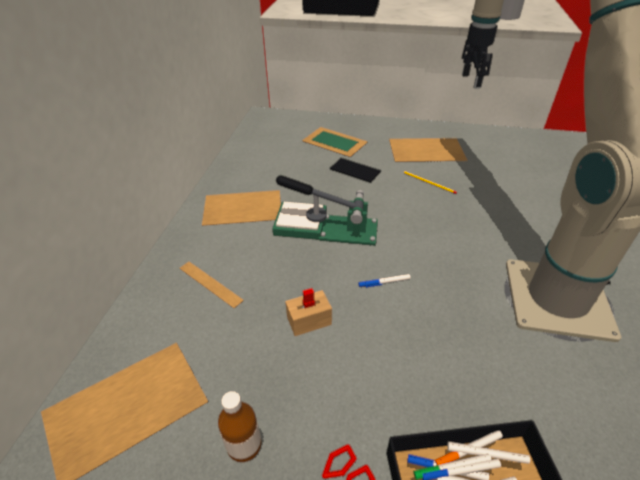

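The scene view shows the red clip in its block at about (386,219). The press pivot is around (245,235), with the pin's free end on the left at about (222,238). In the side view the clip is at (309,298) and the press at (330,215). Next I'll crop in closer.

```bash
python3 - <<'E'
from h import *
a=cv2.imread('pics/scene0.png');b=cv2.imread('pics/side0.png')
def red(im,x0,y0,x1,y1):
    h=cv2.cvtColor(im,cv2.COLOR_BGR2HSV); m=((h[...,0]<6)|(h[...,0]>174))&(h[...,1]>150)&(h[...,2]>60)
    q=np.zeros_like(m);q[y0:y1,x0:x1]=m[y0:y1,x0:x1]; ys,xs=np.nonzero(q); print(xs.min(),xs.max(),ys.min(),ys.max(),len(xs)); return xs.mean(),ys.mean()
p1=red(a,360,195,410,240);p2=red(b,290,280,330,320)
print(p1,p2,tri(cam('scene'),p1,cam('side'),p2))
c1=cv2.resize(a[205:340,205:315],None,fx=4,fy=4,interpolation=cv2.INTER_CUBIC)
c2=cv2.resize(b[165:250,265:385],None,fx=3,fy=3,interpolation=cv2.INTER_CUBIC)
c3=cv2.resize(a[200:260,355:415],None,fx=5,fy=5,interpolation=cv2.INTER_CUBIC)
o=np.zeros((560,800,3),np.uint8)
o[:540,:440]=c1;o[:255,440:800]=c2;o[258:558,440:740]=c3
cv2.imwrite('pics/c1.png',o)
E
```

```text
380 391 209 228 162
303 314 288 306 177
(np.float64(385.75925925925924), np.float64(218.65432098765433)) (np.float64(308.10169491525426), np.float64(297.3672316384181)) (array([544.72923529, 162.68112724,  75.47453413]), np.float64(0.7696292685293779))
```

View pics/c1.png

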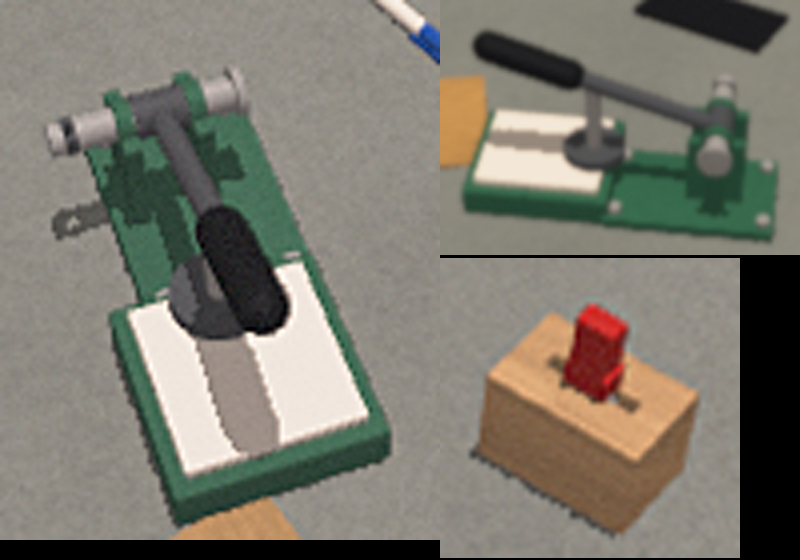

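The crop shows the pin's free end at about scene (218,239), with the dark hole at about (222,238). The block's top corners and slot are clear, and the slot lies along the long side.

```bash
python3 - <<'E'
from h import *
c=cam('scene')
f=lambda x,y,z:onz(c,355+(x-440)/5,200+(y-258)/5,z).round(1)
P=[f(*q,55) for q in [(487,378),(560,315),(697,395),(640,460)]]
print('block top',P,np.mean(P,0))
for i in range(4):
    d=P[(i+1)%4]-P[i]; print(np.linalg.norm(d),np.degrees(np.arctan2(d[1],d[0])))
g=lambda x,y,z:onz(c,205+x/4,205+y/4,z).round(1)
print('pin right head,left end,hole',g(232,92,75),g(60,137,75),g(68,131,85))
d=g(232,92,75)-g(60,137,75);print(np.degrees(np.arctan2(d[1],d[0])),np.linalg.norm(d))
for n,a,b,z in [('bed r',(300,262),(370,415),30),('bed l',(130,312),(187,475),30),('bed bot',(187,475),(370,415),30),('base r',(250,112),(300,250),12)]:
    d=g(*b,z)-g(*a,z);print(n,g(*a,z),g(*b,z),np.linalg.norm(d),np.degrees(np.arctan2(d[1],d[0])))
print('cheek outer L',g(108,118,75))
E
```

```text
block top [array([527.3, 117.2,  55. ]), array([499.6, 167.5,  55. ]), array([568.8, 207.8,  55. ]), array([597.7, 164.4,  55. ])] [548.35  164.225  55.   ]
57.422817764369555 118.84139345445996
80.07952297560215 30.215235711206006
52.14182582150347 -56.34040894961027
84.75848040166844 -146.15994386503277
pin right head,left end,hole [ 482.6 -118.9   75. ] [ 485.6 -219.7   75. ] [ 491.7 -215.3   85. ]
91.70472831900727 100.84463297568193
bed r [ 579.4 -108.5   30. ] [ 689.5 -102.5   30. ] 110.26336653666985 3.1193003421124237
bed l [ 583.4 -207.2   30. ] [ 694.6 -203.6   30. ] 111.25825812046497 1.8542517148477817
bed bot [ 694.6 -203.6   30. ] [ 689.5 -102.5   30. ] 101.22855328414013 92.88784363476132
base r [ 444.8 -101.    12. ] [ 557.4 -102.6   12. ] 112.61136709941849 -0.8140948310577485
cheek outer L [ 480.  -190.9   75. ]
```

```bash
cat >> h.py <<'E'
def goto(x,y,z,yawdeg):
    T,s=tool(); d=T[:3,:3].T@(np.array([x,y,z])-T[:3,3])/1000
    dy=np.radians(yawdeg)-s['tool_rot'][2]; dy=(dy+np.pi)%(2*np.pi)-np.pi
    print('t',s['clock'],'pos',s['eef_pos'].round(1),'rot',s['tool_rot'].round(3),'F',s['force'].round(1),'w',round(s['width'],1),'SHIFT',d.round(4),'TURN',round(-dy,3))
E
python3 -c "
from h import *
goto(490,-213,250,92)"
```

```text
t 0.15 pos [ 206.1 -616.   230.6] rot [-3.14   0.     0.323] F [-0.7  0.4  0.1] w 85.4 SHIFT [ 0.3971 -0.2921 -0.019 ] TURN -1.283
```

Emit:
move_arm(
  series=[
    [[0.05, -0.037, -0.004], -0.16],
    [[0.1, -0.073, -0.006], -0.32],
    [[0.15, -0.11, -0.01], -0.48],
    [[0.2, -0.146, -0.012], -0.64],
    [[0.25, -0.183, -0.015], -0.8],
  ],
  claw=1,
)

```text
clock: 0.78
eef_pos: [386.0, -361.4, 245.9]
tool_rot: [-3.141, -0.001, 1.128]
force: [2.0, -0.3, -0.5]
width: 85.5
```

```bash
python3 -c "
from h import *
goto(490,-213,250,92)"
```

```text
t 0.775 pos [ 386.  -361.4  245.9] rot [-3.141e+00 -1.000e-03  1.128e+00] F [ 2.  -0.3 -0.5] w 85.5 SHIFT [ 0.1787  0.0304 -0.0039] TURN -0.478
```

Emit:
move_arm(
  series=[
    [[0.055, 0.01, -0.001], -0.15],
    [[0.11, 0.02, -0.002], -0.3],
    [[0.16, 0.028, -0.004], -0.45],
    [[0.179, 0.03, -0.004], -0.478],
    [[0.179, 0.03, -0.004], -0.478],
  ],
)

```text
clock: 1.4
eef_pos: [490.0, -211.8, 249.9]
tool_rot: [-3.141, -0.001, 1.607]
force: [-0.5, -0.9, -0.2]
width: 85.4
```

```bash
python3 - <<'E'
from h import *
T,s=tool(); c=cam('wrist'); im=get_image('wrist'); cv2.imwrite('pics/w1.png',im)
goto(545,163,200,122)
print(proj(c,[485,-219,75]),proj(c,[490,-213,85]),proj(c,[485,-190,75]))
E
```

```text
t 1.45 pos [ 489.  -213.5  249.7] rot [-3.140e+00 -1.000e-03  1.604e+00] F [-0.8 -0.4  0.4] w 85.6 SHIFT [0.3744 0.0687 0.0498] TURN -0.525
[318.3502512  223.73880136] [324.24583781 219.86981016] [319.43330464 190.97634709]
```

View pics/w1.png

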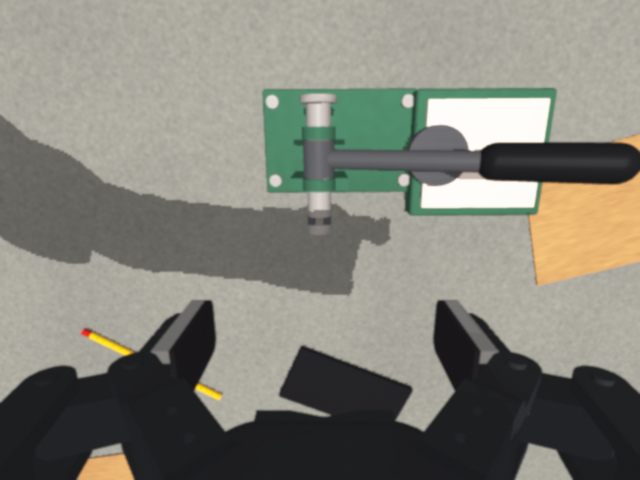

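The wrist view shows the pin running vertically at u≈319, with its free end at v≈234 and the dark hole at about (319,221). The cheek's outer face is at v≈191. I'll enlarge that area.

```bash
python3 - <<'E'
from h import *
im=cv2.imread('pics/w1.png'); cv2.imwrite('pics/w1c.png',cv2.resize(im[85:245,270:370],None,fx=6,fy=6,interpolation=cv2.INTER_NEAREST)[360:])
E
```

```text
(no output)
```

View pics/w1c.png

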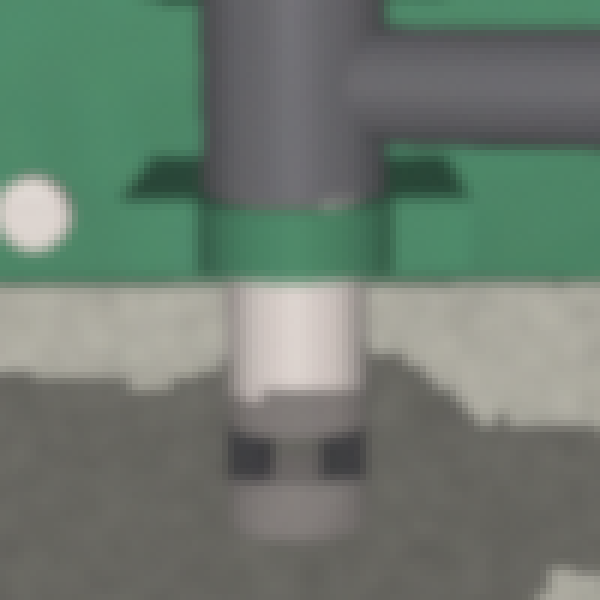

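In the crop, the see-through square hole lies between two dark sides, centred at wrist pixel (319.3,221.2). The pin is parallel to the image's vertical axis, so the press yaw is about 1.9°.

```bash
python3 - <<'E'
from h import *
T,s=tool(); c=cam('wrist')
print('hole',onz(c,319.3,221.2,85),'axis',onz(c,319.3,212,85),'end',onz(c,319.3,235,80),'cheek',onz(c,319.3,(85+(360+280)/6),75))
E
```

```text
hole [ 484.71860258 -216.16400086   85.        ] axis [ 484.47899714 -208.17754046   85.        ] end [ 485.04925276 -229.73888906   80.        ] cheek [ 483.8542574  -192.46139542   75.        ]
```

Emit:
move_arm(
  series=[
    [[0.055, 0.01, 0.0], -0.1],
    [[0.11, 0.02, 0.0], -0.2],
    [[0.165, 0.03, 0.0], -0.3],
    [[0.22, 0.04, 0.0], -0.4],
    [[0.275, 0.05, 0.0], -0.525],
  ],
)

```text
clock: 2.08
eef_pos: [530.0, 61.4, 249.6]
tool_rot: [-3.139, 0.0, 2.128]
force: [0.7, 0.2, -0.3]
width: 85.5
```

```bash
python3 -c "
from h import *
goto(545,160,200,122)"
```

```text
t 2.075 pos [530.   61.4 249.6] rot [-3.139  0.     2.128] F [ 0.7  0.2 -0.3] w 85.5 SHIFT [0.0758 0.065  0.0495] TURN -0.002
```

Emit:
move_arm(
  series=[
    [[0.04, 0.035, 0.02], 0.0],
    [[0.076, 0.065, 0.045], 0.0],
    [[0.076, 0.065, 0.05], 0.0],
    [[0.076, 0.065, 0.05], 0.0],
  ],
)

```text
clock: 2.58
eef_pos: [545.0, 157.1, 198.7]
tool_rot: [-3.136, 0.002, 2.124]
force: [-1.1, -0.5, 0.8]
width: 85.3
```

```bash
python3 - <<'E'
from h import *
T,s=tool(); c=cam('wrist'); im=get_image('wrist'); cv2.imwrite('pics/w2.png',im)
h=cv2.cvtColor(im,cv2.COLOR_BGR2HSV); m=(((h[...,0]<6)|(h[...,0]>174))&(h[...,1]>150)&(h[...,2]>60)).astype(np.uint8)
cs=max(cv2.findContours(m,0,2)[0],key=cv2.contourArea); print(cv2.boundingRect(cs),cv2.minAreaRect(cs)); goto(545,160,200,122)
print(proj(c,[545,162,98]))
E
```

```text
(315, 209, 31, 31) ((330.0, 224.0), (30.0, 30.0), 90.0)
t 2.625 pos [545.4 157.  199.3] rot [-3.138e+00  2.000e-03  2.124e+00] F [-0.2 -0.5 -0.9] w 85.6 SHIFT [ 0.0028  0.0013 -0.0007] TURN -0.006
[328.94803434 233.01493103]
```

View pics/w2.png

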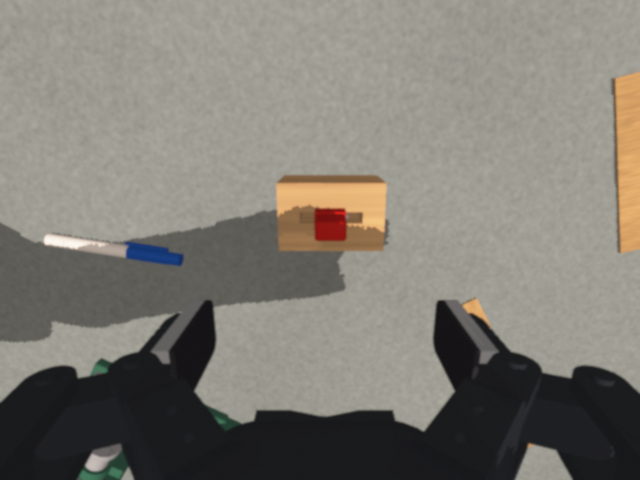

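The wrist view shows the block square to the image. The red handle spans u 315–346 and v 209–240, with its top face centred at about (330,230). The marker is to the left, clear of the arm.

```bash
python3 - <<'E'
from h import *
c=cam('wrist')
p=onz(c,330.5,230,98); print(p, onz(c,331.5,217,55)); goto(p[0],p[1],72,122)
E
```

```text
[545.37928687 164.11714201  98.        ] [546.83715944 164.21458409  55.        ]
t 2.625 pos [545.4 157.  199.3] rot [-3.138e+00  2.000e-03  2.124e+00] F [-0.2 -0.5 -0.9] w 85.6 SHIFT [0.0064 0.0043 0.1273] TURN -0.006
```

Emit:
move_arm(
  series=[
    [[0.006, 0.004, 0.04], -0.005],
    [[0.006, 0.004, 0.085], -0.005],
    [[0.006, 0.004, 0.115], -0.005],
    [[0.006, 0.004, 0.127], -0.005],
    [[0.006, 0.004, 0.127], -0.005],
  ],
)

```text
clock: 3.25
eef_pos: [545.8, 162.4, 72.5]
tool_rot: [-3.137, 0.003, 2.127]
force: [0.3, 0.3, 0.3]
width: 85.2
```

Emit:
move_arm(
  series=[
    [[0, 0, 0], 0],
    [[0, 0, 0], 0],
    [[0, 0, 0], 0],
    [[0, 0, 0], 0],
    [[0, 0, 0], 0],
  ],
  claw=0,
)

```text
clock: 3.88
eef_pos: [546.1, 162.5, 73.2]
tool_rot: [-3.138, 0.003, 2.127]
force: [-1.9, -0.5, 5.5]
width: 20.9
```

```bash
python3 - <<'E'
from h import *
goto(545.4,164.1,72,122)
E
```

```text
t 3.875 pos [546.1 162.5  73.2] rot [-3.138e+00  3.000e-03  2.127e+00] F [-1.9 -0.5  5.5] w 20.9 SHIFT [0.0017 0.0002 0.0012] TURN -0.002
```

The fingers closed on the handle at 20.9 mm. I'll lift it straight up.

Emit:
move_arm(
  series=[
    [[0, 0, -0.02], 0],
    [[0, 0, -0.045], 0],
    [[0, 0, -0.08], 0],
    [[0, 0, -0.12], 0],
    [[0, 0, -0.14], 0],
  ],
)

```text
clock: 4.5
eef_pos: [546.9, 163.6, 215.2]
tool_rot: [-3.141, 0.004, 2.127]
force: [0.1, -0.4, -0.5]
width: 20.7
```

```bash
python3 - <<'E'
from h import *
T,s=tool();goto(484.7,-216.2,215,91.9)
im={n:get_image(n) for n in ['wrist','scene','side']}
np.save('T2.npy',T)
for n in im: cv2.imwrite(f'pics/l_{n}.png',im[n])
for n in ['scene','side']:
    c=cam(n); p=T[:3,3]; print(n,proj(c,p),proj(c,p-[0,0,63]))
w=im['wrist'][180:430,200:440]
u,v=proj(cam('scene'),T[:3,3]-[0,0,25]).astype(int); a=im['scene'][v-40:v+40,u-40:u+40]
u,v=proj(cam('side'),T[:3,3]-[0,0,25]).astype(int); b=im['side'][v-40:v+40,u-40:u+40]
o=np.zeros((500,800,3),np.uint8); o[:,:480]=cv2.resize(w,(480,500)); o[:250,480:730]=cv2.resize(a,(250,250),interpolation=2);o[250:,480:730]=cv2.resize(b,(250,250),interpolation=2)
cv2.imwrite('pics/l.png',o)
E
```

```text
t 4.5 pos [546.9 163.6 215.2] rot [-3.141  0.004  2.127] F [ 0.1 -0.4 -0.5] w 20.7 SHIFT [-0.2897 -0.2534  0.0015] TURN 0.523
scene [394.64861278 174.26264012] [390.85886441 195.59535484]
side [305.036709   248.19866934] [306.03517061 271.74906954]
```

View pics/l.png

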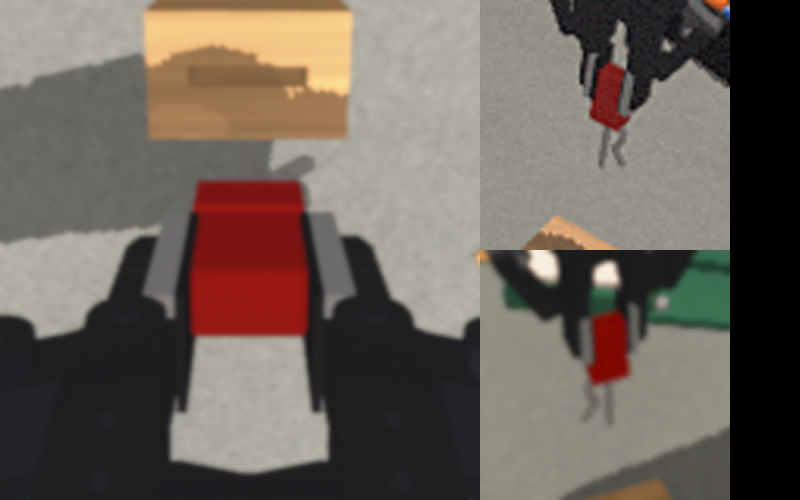

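The clip is held square in the pads, with the leg and bow hanging below it. The handle's top face spans wrist v 314–347 and is centred at u≈324.8. Next I'll work out the tip position in the tool frame.

```bash
python3 - <<'E'
from h import *
T=np.load('T2.npy'); m=camera_model('wrist'); f=240/np.tan(np.radians(m['fov_y'])/2); M=np.array(m['tool_from_camera'])
im=cv2.imread('pics/l_wrist.png'); h=cv2.cvtColor(im,cv2.COLOR_BGR2HSV); r=((h[...,0]<6)|(h[...,0]>174))&(h[...,1]>150)
for v in range(266,354,3):
    x=np.nonzero(r[v,250:400])[0]; print(v,(x.min()+250,x.max()+251,int(h[v,324,2])) if len(x) else None,end=' ')
print()
def pt(u,v,dep): return (M@np.array([(u-m['cx'])/f*dep,(v-m['cy'])/f*dep,dep,1]))[:3].round(1)
for v,w in [(347.5,58.5),(314,56)]: print(f, f*22/w, pt(324.75,v,f*22/w))
a,b=cam('scene'),cam('side')
u0,v0=proj(a,T[:3,3]-[0,0,25]).astype(int);u1,v1=proj(b,T[:3,3]-[0,0,25]).astype(int)
def A(x,y):return u0-40+(x-480)*.32-.34,v0-40+y*.32-.34
def B(x,y):return u1-40+(x-480)*.32-.34,v1-40+(y-250)*.32-.34
for n,p,q in [('tip',(602,165),(609,423)),('legtop',(606,127),(610,384))]:
    X,e=tri(a,A(*p),b,B(*q)); print(n,X,e,'tool',T[:3,:3].T@(X-T[:3,3]))
E
```

```text
266 None 269 None 272 (np.int64(299), np.int64(350), 123) 275 (np.int64(299), np.int64(350), 123) 278 (np.int64(298), np.int64(351), 124) 281 (np.int64(297), np.int64(351), 132) 284 (np.int64(297), np.int64(352), 151) 287 (np.int64(298), np.int64(351), 127) 290 (np.int64(299), np.int64(351), 123) 293 (np.int64(298), np.int64(351), 123) 296 (np.int64(298), np.int64(352), 123) 299 (np.int64(297), np.int64(352), 123) 302 (np.int64(297), np.int64(353), 123) 305 (np.int64(296), np.int64(353), 124) 308 (np.int64(296), np.int64(354), 124) 311 (np.int64(295), np.int64(354), 124) 314 (np.int64(295), np.int64(355), 135) 317 (np.int64(294), np.int64(355), 149) 320 (np.int64(294), np.int64(355), 153) 323 (np.int64(294), np.int64(355), 153) 326 (np.int64(294), np.int64(355), 154) 329 (np.int64(294), np.int64(355), 152) 332 (np.int64(294), np.int64(355), 152) 335 (np.int64(295), np.int64(355), 152) 338 (np.int64(295), np.int64(355), 152) 341 (np.int64(295), np.int64(355), 152) 344 (np.int64(295), np.int64(354), 152) 347 (np.int64(296), np.int64(298), 148) 350 None 353 None 
369.87034752415883 139.0965409492563 [ -7.7   0.2 -20. ]
369.87034752415883 145.30620795591955 [  1.5   0.2 -10.9]
tip [546.29689176 165.9590005  154.18403735] 0.5881715481698339 tool [ 2.54381225  0.73916536 61.01363024]
legtop [544.28689527 165.49346625 188.59146583] 1.6470600578993073 tool [ 3.08035089 -1.23956365 26.60542336]
```

```bash
python3 - <<'E'
from h import *
m=camera_model('wrist'); f=240/np.tan(np.radians(m['fov_y'])/2); M=np.array(m['tool_from_camera'])
def pl(u,v,z):
    d=M[:3,:3]@[(u-m['cx'])/f,(v-m['cy'])/f,1]; return (M[:3,3]+d*(z-M[2,3])/d[2]).round(1)
for z in(-22,-25,-28): print(z,pl(324.7,347,z),pl(324.7,314.5,z),pl(295,330,z)[1],pl(355,330,z)[1])
for z in(4,2): print('collar top/bot front',pl(324.7,284,z),pl(324.7,271,z+15))
E
```

```text
-22 [ -6.2   0.2 -22. ] [  7.1   0.2 -22. ] -10.6 11.2
-25 [ -4.3   0.2 -25. ] [  8.7   0.2 -25. ] -10.4 10.9
-28 [ -2.4   0.2 -28. ] [ 10.2   0.2 -28. ] -10.1 10.7
collar top/bot front [7.9 0.2 4. ] [ 8.1  0.2 19. ]
collar top/bot front [8.8 0.2 2. ] [ 8.8  0.2 17. ]
```

```bash
python3 - <<'E'
import cv2,numpy as np
im=cv2.imread('pics/l_wrist.png')[225:290,285:375]
g=cv2.resize(im,None,fx=8,fy=8,interpolation=cv2.INTER_CUBIC).astype(float)
g=np.clip((g-100)*2+60,0,255)
cv2.imwrite('pics/tip.png',g.astype(np.uint8))
E
```

```text
(no output)
```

View pics/tip.png

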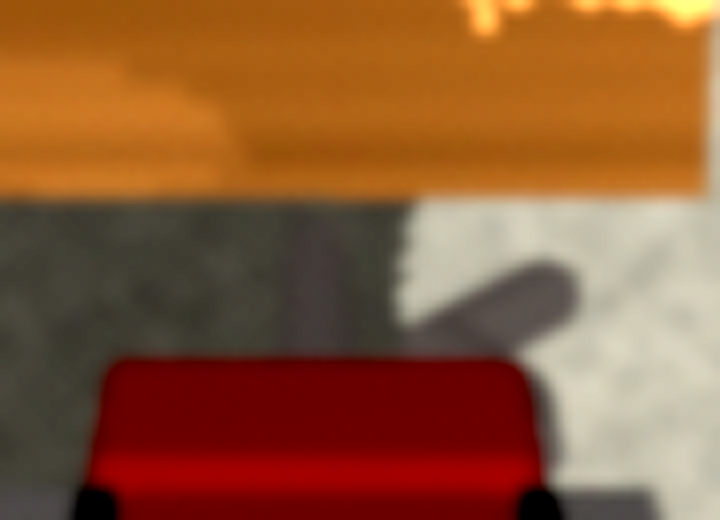

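The leg is faintly visible at u≈324.4, with its tip at v≈250. That puts the tip about 2 mm along tool +x of the TCP, with y≈0.3. Next I'll move to above the pin.

Emit:
move_arm(
  series=[
    [[-0.04, -0.036, -0.01], 0.1],
    [[-0.08, -0.071, -0.02], 0.2],
    [[-0.12, -0.106, -0.02], 0.3],
    [[-0.16, -0.141, -0.02], 0.4],
    [[-0.2, -0.175, -0.02], 0.5],
  ],
)

```text
clock: 5.28
eef_pos: [502.1, -100.6, 233.3]
tool_rot: [-3.139, 0.004, 1.623]
force: [0.5, -0.6, -0.5]
width: 20.7
```

```bash
python3 -c "
from h import *
goto(484.4,-218.2,170,91.9)"
```

```text
t 5.275 pos [ 502.1 -100.6  233.3] rot [-3.139  0.004  1.623] F [ 0.5 -0.6 -0.5] w 20.7 SHIFT [-0.1163 -0.0237  0.0638] TURN 0.019
```

Emit:
move_arm(
  series=[
    [[-0.055, -0.012, 0.01], 0.01],
    [[-0.1, -0.022, 0.025], 0.019],
    [[-0.116, -0.024, 0.05], 0.019],
    [[-0.116, -0.024, 0.064], 0.019],
    [[-0.116, -0.024, 0.064], 0.019],
  ],
)

```text
clock: 5.9
eef_pos: [483.2, -216.1, 168.2]
tool_rot: [-3.136, 0.001, 1.606]
force: [0.4, 0.4, -0.1]
width: 20.8
```

```bash
python3 - <<'E'
from h import *
T,s=tool();goto(484.4,-218.2,170,91.9); np.save('T3.npy',T)
im={n:get_image(n) for n in ['wrist','scene','side']}
for n in im: cv2.imwrite(f'pics/m_{n}.png',im[n])
c=cam('wrist'); print(proj(c,[484.7,-216.2,85]),proj(c,T[:3,3]+[.3,2,-63]))
print(proj(cam('scene'),[484.7,-216.2,85]),proj(cam('side'),[484.7,-216.2,85]))
o=np.zeros((560,800,3),np.uint8); o[:,:480]=cv2.resize(im['wrist'][160:300,265:385],(480,560),interpolation=2)
def cr(n,s=35):
    u,v=proj(cam(n),[484.7,-216.2,100]).astype(int); print(n,u-s,v-s); return cv2.resize(im[n][v-s:v+s,u-s:u+s],(280,280),interpolation=2)
o[:280,485:765]=cr('scene');o[280:,485:765]=cr('side'); cv2.imwrite('pics/m.png',o)
E
```

```text
t 5.9 pos [ 483.2 -216.1  168.2] rot [-3.136e+00  1.000e-03  1.606e+00] F [ 0.4  0.4 -0.1] w 20.8 SHIFT [-0.0022  0.0011 -0.0018] TURN 0.002
[323.77304113 244.67353003] [321.84652535 251.24911184]
[220.93091264 235.6250622 ] [359.86253547 191.60556873]
scene 185 196
side 325 151
```

View pics/m.png

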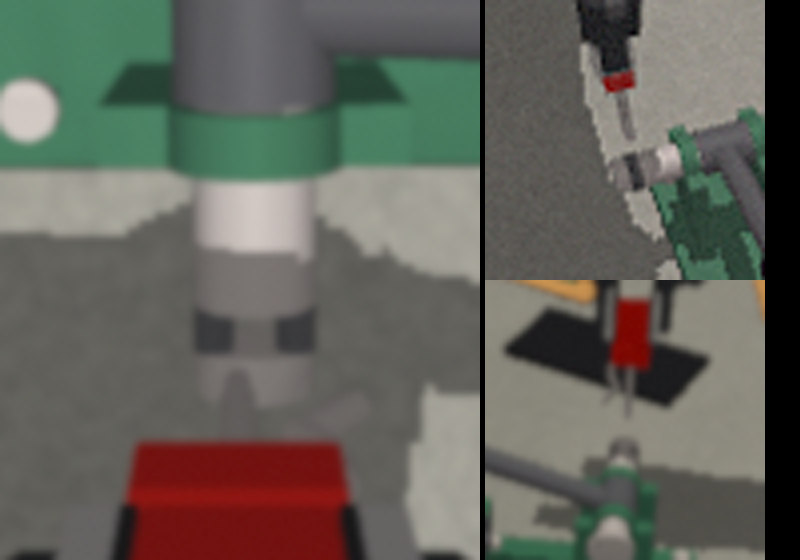

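In the wrist view the tip is at (324.3,252.5) and the hole at (328.8,243). With the heights taken into account, the tip needs about +2.9 mm along tool y (world x) and about 0.3 mm along tool x. The side view agrees: the tip is about 1.2 px to the -x side.

Emit:
move_arm(
  series=[
    [[0.0003, 0.003, 0.005], 0.002],
    [[0.0003, 0.003, 0.012], 0.002],
    [[0.0003, 0.003, 0.014], 0.002],
    [[0.0003, 0.003, 0.014], 0.002],
  ],
)

```text
clock: 6.55
eef_pos: [487.7, -216.2, 156.1]
tool_rot: [-3.14, 0.003, 1.605]
force: [0.0, 0.0, -0.4]
width: 20.9
```

```bash
python3 - <<'E'
from h import *
T,s=tool();goto(486,-216,153,91.9)
im={n:get_image(n) for n in ['wrist','scene','side']}
for n in im: cv2.imwrite(f'pics/n_{n}.png',im[n])
o=np.zeros((560,800,3),np.uint8); o[:,:480]=cv2.resize(im['wrist'][180:285,280:370],(480,560),interpolation=2)
def cr(n,s=20):
    u,v=proj(cam(n),[484.7,-216.2,93]).astype(int); print(n,u-s,v-s); return cv2.resize(im[n][v-s:v+s,u-s:u+s],(280,280),interpolation=2)
o[:280,485:765]=cr('scene');o[280:,485:765]=cr('side'); cv2.imwrite('pics/n.png',o)
E
```

```text
t 6.55 pos [ 487.7 -216.2  156.1] rot [-3.140e+00  3.000e-03  1.605e+00] F [ 0.   0.  -0.4] w 20.9 SHIFT [ 0.0002 -0.0017  0.0031] TURN 0.001
scene 200 213
side 340 169
```

View pics/n.png

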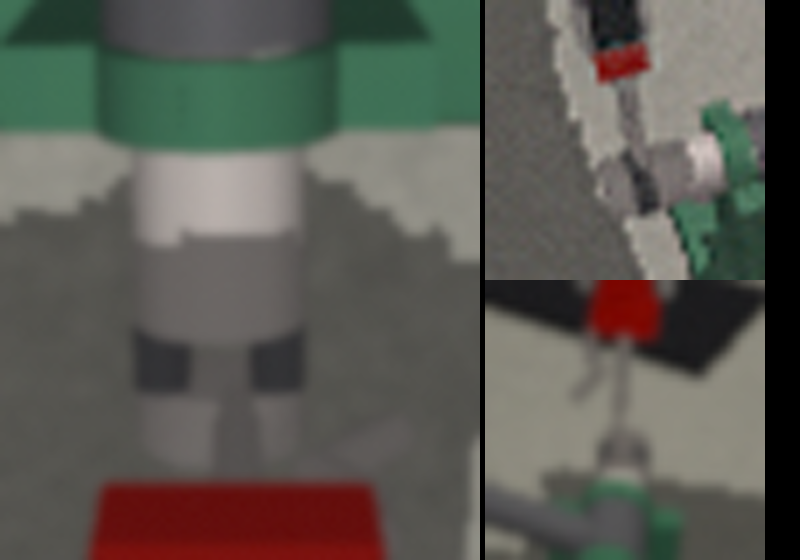

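After the shift, the hole is centred at wrist (321.1,248.6) and the tip at (324.4,~253). It went 1.8 mm too far along tool y; tool x is aligned. I'll correct that and check numerically.

Emit:
move_arm(
  series=[
    [[0, -0.0018, 0], 0],
    [[0, -0.0018, 0], 0],
    [[0, -0.0018, 0], 0],
  ],
)

```text
clock: 7.08
eef_pos: [486.2, -216.4, 156.5]
tool_rot: [-3.141, 0.004, 1.605]
force: [0.6, -0.3, -0.6]
width: 20.9
```

```bash
cat > hole.py <<'E'
from h import *
T,s=tool();goto(486,-216,153,91.9)
im=get_image('wrist'); cv2.imwrite('pics/q_%d.png'%(s['clock']*100),im); g=im[235:262,295:355].astype(int).max(2)
m=g<72
n=m.sum(1); print(n); r=np.nonzero(n>8)[0]; print('rows',r.min()+235,r.max()+235)
for q in r: x=np.nonzero(m[q])[0]; print(q+235,x.min()+295,x.max()+295,g[q,x.min():x.max()+1].tolist())
E
python3 hole.py
```

```text
t 7.075 pos [ 486.2 -216.4  156.5] rot [-3.141  0.004  1.605] F [ 0.6 -0.3 -0.6] w 20.9 SHIFT [ 0.0004 -0.0002  0.0035] TURN 0.001
[ 0  0  0  0  0  0  4  8 13 22 23 23 22 22 22 22 21 18  0  0  0  0  0  0
  0  0  0]
rows 243 252
243 307 339 [65, 54, 53, 58, 63, 68, 72, 77, 81, 86, 90, 95, 98, 100, 101, 101, 102, 102, 101, 100, 98, 92, 86, 80, 78, 75, 70, 65, 59, 56, 53, 54, 67]
244 307 339 [65, 53, 52, 53, 55, 56, 58, 59, 62, 65, 71, 81, 87, 91, 93, 93, 94, 94, 94, 94, 91, 82, 70, 61, 60, 58, 57, 56, 54, 52, 51, 55, 67]
245 307 339 [66, 54, 51, 53, 54, 54, 54, 53, 52, 53, 59, 71, 82, 86, 88, 89, 88, 89, 91, 91, 87, 76, 61, 52, 53, 53, 54, 54, 52, 52, 52, 55, 67]
246 307 339 [66, 54, 52, 52, 53, 54, 52, 52, 51, 51, 58, 71, 82, 87, 88, 87, 87, 88, 90, 90, 86, 75, 59, 51, 50, 53, 53, 54, 53, 52, 51, 55, 67]
247 307 339 [66, 54, 52, 53, 53, 54, 53, 53, 50, 51, 58, 72, 83, 88, 88, 88, 87, 88, 89, 89, 85, 75, 61, 52, 51, 52, 54, 54, 53, 52, 51, 54, 67]
248 307 339 [66, 54, 51, 52, 53, 53, 53, 52, 51, 52, 59, 73, 83, 88, 88, 87, 88, 88, 89, 88, 85, 76, 63, 52, 52, 52, 53, 53, 53, 52, 51, 55, 67]
249 307 339 [67, 55, 51, 53, 53, 53, 54, 52, 51, 51, 59, 74, 84, 88, 89, 88, 88, 89, 88, 88, 85, 77, 64, 53, 51, 52, 53, 54, 53, 53, 52, 54, 66]
250 307 339 [69, 56, 53, 53, 53, 54, 53, 52, 51, 52, 61, 75, 85, 88, 89, 88, 88, 88, 88, 88, 85, 78, 64, 54, 52, 53, 53, 54, 53, 52, 52, 55, 67]
251 308 339 [60, 54, 54, 53, 55, 54, 53, 53, 55, 65, 78, 86, 89, 89, 87, 87, 87, 87, 87, 85, 78, 66, 57, 54, 54, 55, 54, 55, 54, 54, 59, 69]
252 308 338 [67, 61, 60, 60, 60, 60, 61, 61, 65, 73, 82, 87, 89, 88, 87, 85, 85, 86, 85, 86, 82, 75, 67, 64, 61, 62, 62, 62, 63, 64, 68]
```

The hole is now centred at u≈323.4, leaving about 0.5 mm to correct. I'll descend gently and watch the force.

Emit:
move_arm(
  series=[
    [[0.0002, -0.0005, 0.0], 0],
    [[0.0002, -0.0005, 0.003], 0],
    [[0.0002, -0.0005, 0.006], 0],
    [[0.0002, -0.0005, 0.008], 0],
    [[0.0002, -0.0005, 0.01], 0],
  ],
)

```text
clock: 7.75
eef_pos: [485.7, -216.2, 146.3]
tool_rot: [-3.141, 0.004, 1.605]
force: [-0.4, 0.6, -1.2]
width: 20.7
```

```bash
python3 hole.py|head -4
```

```text
t 7.75 pos [ 485.7 -216.2  146.3] rot [-3.141  0.004  1.605] F [-0.4  0.6 -1.2] w 20.7 SHIFT [ 0.0001  0.0003 -0.0067] TURN 0.001
[ 0  0  0  0  0  0  0  0  0  0  0  4  7 11 20 23 24 23 23 24 24 24 21 18
  0  0  0]
rows 248 258
```

Emit:
move_arm(
  series=[
    [[0, 0, 0.001], 0],
    [[0, 0, 0.002], 0],
    [[0, 0, 0.003], 0],
    [[0, 0, 0.004], 0],
  ],
)

```text
clock: 8.3
eef_pos: [485.6, -216.2, 142.0]
tool_rot: [-3.14, 0.004, 1.605]
force: [-0.6, -0.2, -0.6]
width: 21.0
```

Emit:
move_arm(
  series=[
    [[0, 0, 0.001], 0],
    [[0, 0, 0.002], 0],
    [[0, 0, 0.003], 0],
  ],
)

```text
clock: 8.68
eef_pos: [485.6, -216.2, 139.0]
tool_rot: [-3.14, 0.004, 1.605]
force: [0.1, -1.3, -0.1]
width: 20.7
```

```bash
python3 - <<'E'
from h import *
im={n:get_image(n) for n in ['wrist','scene','side']}
o=np.zeros((560,800,3),np.uint8); o[:,:480]=cv2.resize(im['wrist'][190:295,280:370],(480,560),interpolation=2)
def cr(n,s=20):
    u,v=proj(cam(n),[484.7,-216.2,93]).astype(int); return cv2.resize(im[n][v-s:v+s,u-s:u+s],(280,280),interpolation=2)
o[:280,485:765]=cr('scene');o[280:,485:765]=cr('side'); cv2.imwrite('pics/r.png',o); print(read_state()['force'])
E
```

```text
[ 0.02874846 -0.70537828 -0.77888982]
```

View pics/r.png

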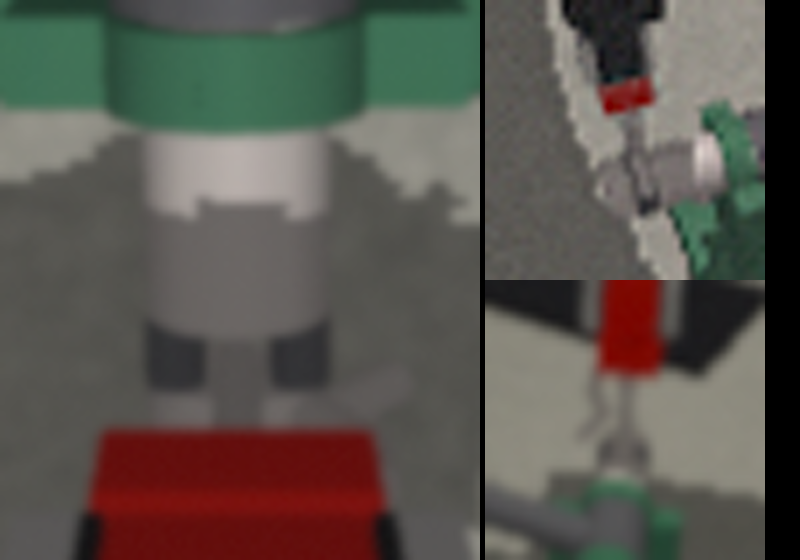

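The leg lines up with the hole (crop 237 against 240) and is going in with no contact force. I'll keep descending.

Emit:
move_arm(
  series=[
    [[0, 0, 0.001], 0],
    [[0, 0, 0.002], 0],
    [[0, 0, 0.003], 0],
    [[0, 0, 0.004], 0],
    [[0, 0, 0.005], 0],
  ],
)

```text
clock: 9.45
eef_pos: [485.5, -216.2, 133.9]
tool_rot: [-3.14, 0.003, 1.605]
force: [-1.0, 0.1, -0.4]
width: 21.0
```

Emit:
move_arm(
  series=[
    [[0, 0, 0.001], 0],
    [[0, 0, 0.002], 0],
    [[0, 0, 0.003], 0],
    [[0, 0, 0.004], 0],
  ],
)

```text
clock: 9.95
eef_pos: [485.5, -216.2, 129.8]
tool_rot: [-3.14, 0.004, 1.605]
force: [-0.7, -0.1, -0.1]
width: 20.4
```

Emit:
move_arm(
  series=[
    [[0, 0, 0.001], 0],
    [[0, 0, 0.002], 0],
    [[0, 0, 0.003], 0],
  ],
)

```text
clock: 10.32
eef_pos: [485.7, -216.2, 126.8]
tool_rot: [-3.141, 0.004, 1.605]
force: [0.5, 1.0, 0.3]
width: 20.6
```

Emit:
move_arm(
  series=[
    [[0, 0, 0.001], 0],
    [[0, 0, 0.002], 0],
    [[0, 0, 0.003], 0],
  ],
)

```text
clock: 10.7
eef_pos: [486.5, -216.3, 124.3]
tool_rot: [3.141, 0.004, 1.605]
force: [0.2, 0.2, 4.3]
width: 20.9
```

Emit:
move_arm(
  series=[
    [[0, 0, 0.001], 0],
    [[0, 0, 0.002], 0],
  ],
)

```text
clock: 10.95
eef_pos: [486.7, -216.5, 123.0]
tool_rot: [3.14, 0.005, 1.605]
force: [-0.9, 0.6, 12.1]
width: 20.8
```

Emit:
move_arm(
  series=[
    [[0, 0, 0.001], 0],
    [[0, 0, 0.002], 0],
  ],
)

```text
clock: 11.2
eef_pos: [486.6, -216.7, 121.4]
tool_rot: [3.14, 0.005, 1.605]
force: [0.6, 0.4, 4.5]
width: 21.1
```

Emit:
move_arm(
  series=[
    [[0, 0, 0.001], 0],
    [[0, 0, 0.002], 0],
  ],
)

```text
clock: 11.45
eef_pos: [486.7, -216.7, 119.5]
tool_rot: [3.14, 0.005, 1.605]
force: [-0.2, 0.8, 5.5]
width: 21.0
```

Emit:
move_arm(
  series=[
    [[0, 0, 0.001], 0],
    [[0, 0, 0.002], 0],
  ],
)

```text
clock: 11.7
eef_pos: [486.7, -216.7, 117.4]
tool_rot: [3.14, 0.005, 1.605]
force: [-0.0, 0.1, 4.8]
width: 20.9
```

Emit:
move_arm(
  series=[
    [[0, 0, 0.001], 0],
    [[0, 0, 0.002], 0],
  ],
)

```text
clock: 11.95
eef_pos: [486.7, -216.7, 115.3]
tool_rot: [3.14, 0.005, 1.605]
force: [1.2, -0.6, 3.4]
width: 20.6
```

Emit:
move_arm(
  series=[
    [[0, 0, 0.001], 0],
    [[0, 0, 0.002], 0],
  ],
)

```text
clock: 12.2
eef_pos: [486.7, -216.7, 113.2]
tool_rot: [3.14, 0.005, 1.605]
force: [1.1, -1.1, 4.3]
width: 21.0
```

Emit:
move_arm(
  series=[
    [[0, 0, 0.001], 0],
    [[0, 0, 0.002], 0],
  ],
)

```text
clock: 12.45
eef_pos: [486.7, -216.7, 111.1]
tool_rot: [3.14, 0.005, 1.605]
force: [0.1, 0.7, 5.2]
width: 20.6
```

Emit:
move_arm(
  series=[
    [[0, 0, 0.001], 0],
    [[0, 0, 0.002], 0],
  ],
)

```text
clock: 12.7
eef_pos: [486.7, -216.7, 109.0]
tool_rot: [3.14, 0.005, 1.605]
force: [0.3, 0.5, 2.4]
width: 20.7
```

Force is falling, so the bow is snapping over. I'll go on in 1 mm steps to the collar stop.

Emit:
move_arm(
  series=[
    [[0, 0, 0.001], 0],
    [[0, 0, 0.002], 0],
  ],
)

```text
clock: 12.95
eef_pos: [486.6, -216.7, 106.7]
tool_rot: [3.14, 0.005, 1.605]
force: [0.8, 0.4, 1.9]
width: 20.8
```

Emit:
move_arm(
  series=[
    [[0, 0, 0.0005], 0],
    [[0, 0, 0.001], 0],
  ],
)

```text
clock: 13.2
eef_pos: [486.6, -216.7, 105.6]
tool_rot: [3.141, 0.005, 1.605]
force: [0.9, -0.2, 0.9]
width: 20.8
```

Emit:
move_arm(
  series=[
    [[0, 0, 0.0005], 0],
    [[0, 0, 0.001], 0],
  ],
)

```text
clock: 13.45
eef_pos: [486.6, -216.7, 104.5]
tool_rot: [3.141, 0.005, 1.605]
force: [0.4, 0.0, 0.4]
width: 20.9
```

Emit:
move_arm(
  series=[
    [[0, 0, 0.0005], 0],
    [[0, 0, 0.001], 0],
  ],
)

```text
clock: 13.7
eef_pos: [486.5, -216.7, 103.4]
tool_rot: [3.141, 0.005, 1.605]
force: [0.3, -0.2, -0.6]
width: 21.0
```

Emit:
move_arm(
  series=[
    [[0, 0, 0.0005], 0],
    [[0, 0, 0.001], 0],
  ],
)

```text
clock: 13.95
eef_pos: [486.4, -216.7, 102.9]
tool_rot: [3.141, 0.005, 1.605]
force: [-0.4, 0.1, 9.1]
width: 20.7
```

The collar stopped at TCP z 102.9, against about 103 expected, with 9 N. I'll release and back off.

Emit:
move_arm(
  series=[
    [[0, 0, 0], 0],
    [[0, 0, 0], 0],
    [[0, 0, 0], 0],
    [[0, 0, 0], 0],
  ],
  claw=0.7,
)

```text
clock: 14.45
eef_pos: [486.3, -216.7, 102.7]
tool_rot: [3.141, 0.005, 1.605]
force: [0.9, -0.2, 0.4]
width: 59.8
```

Emit:
move_arm(
  series=[
    [[0, 0, -0.015], 0],
    [[0, 0, -0.035], 0],
    [[0, 0, -0.065], 0],
    [[0, 0, -0.1], 0],
    [[0, 0, -0.1], 0],
  ],
)

```text
clock: 15.08
eef_pos: [488.3, -216.8, 206.3]
tool_rot: [3.135, 0.008, 1.604]
force: [0.4, -0.2, -0.7]
width: 60.1
```

```bash
python3 - <<'E'
from h import *
T,s=tool();goto(486,-216,200,91.9)
im={n:get_image(n) for n in ['wrist','scene','side']}
for n in im: cv2.imwrite(f'pics/z_{n}.png',im[n])
P=[]
for n in ['scene','side']:
    h=cv2.cvtColor(im[n],cv2.COLOR_BGR2HSV); r=((h[...,0]<6)|(h[...,0]>174))&(h[...,1]>150)&(h[...,2]>60)
    u,v=proj(cam(n),[485,-216,110]).astype(int); q=np.zeros_like(r); q[v-25:v+25,u-25:u+25]=r[v-25:v+25,u-25:u+25]; ys,xs=np.nonzero(q); print(n,len(xs),xs.min(),xs.max(),ys.min(),ys.max()); P.append((xs.mean(),ys.mean()))
print(tri(cam('scene'),P[0],cam('side'),P[1]))
o=np.zeros((560,800,3),np.uint8); o[:,:480]=cv2.resize(im['wrist'][160:300,265:385],(480,560),interpolation=2)
def cr(n,s=20):
    u,v=proj(cam(n),[484.7,-216.2,93]).astype(int); return cv2.resize(im[n][v-s:v+s,u-s:u+s],(280,280),interpolation=2)
o[:280,485:765]=cr('scene');o[280:,485:765]=cr('side'); cv2.imwrite('pics/z.png',o)
E
```

```text
t 15.075 pos [ 488.3 -216.8  206.3] rot [3.135 0.008 1.604] F [ 0.4 -0.2 -0.7] w 60.1 SHIFT [ 0.0009 -0.0023  0.0062] TURN 0.001
scene 128 215 225 220 239
side 124 356 364 177 193
(array([ 486.8246651 , -216.99562567,  106.51789611]), np.float64(0.7766664314645424))
```

View pics/z.png

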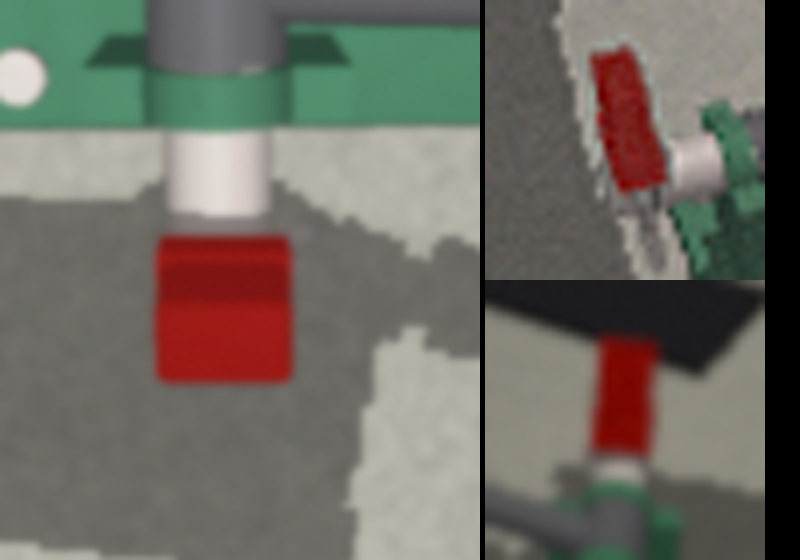

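```bash
python3 -c "
from cell import *
print(finish_job())"
```

```text
the job is handed in; nothing more can be done
None
```

The clip is in the pin's cross hole and appears fully home. I let go, raised the gripper about 100 mm clear and handed the job in at about 15 s. No verdict came back.

**How it went:** I took the clip from the block and found the hole about 24 mm out from the cheek with the wrist camera. The side view agreed on the sideways correction. I then pushed the leg down in steps of about 1 mm:

| Stage | Vertical force | Gripper height (TCP) |
|---|---|---|
| Leg entering the hole | under about 1 N, sideways up to 1.3 N | down to about 127 mm |
| Bow meeting the pin | peak 12 N | 123 mm |
| Bow passing over the pin | about 3 to 5 N, then near 0 | 121 to 103 mm |
| Collar stopping on the pin | 9 N | 102.9 mm (about 103 expected) |

**Last checks:** The final picture shows the clip standing upright on the pin and square to it, with the collar on the pin. From two views its handle centre is about 40 mm above the pin's axis, to within about 2 mm (39 mm is fully home).

**Not confirmed:** The snapped bow could not be seen in the last views, so I inferred it from the force dropping away and the collar stop. The forces are readings at the end of each step, not continuous. I did not re-measure the bottle, phone and marker, but the arm never went near them.

**One disagreement:** My first position for the hole was about 3 mm off in x, and my first correction then went about 1.8 mm too far. I fixed both by comparing the tip and hole in the pictures before inserting.

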